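# Draw the torch from its cradle and hold its light on the bearing

### The job

Draw the yellow inspection torch out of its charging cradle and turn it so that its beam, slanting down from above, falls right on the bearing that lies on the wooden block, with the lens 10 to 25 cm from the bearing. Finish while still holding the torch there, steady and raised in the air, clear of the cradle and the block; do not shift the bearing, and leave the small tin, the oil bottle, the pliers and the nut where they are.

Things in the scene. Friction and masses are not known exactly. Their poses are not given: they have to be found in the camera images.
- torch: Loose yellow torch, 170 mm long, 0.12 kg or so: barrel 26 mm in diameter, 135 mm long, then a dark head 36 mm wide. Origin on the axis half-way along, near the centre of mass; +z runs along the axis to the lens, and so does the beam. It starts 50 mm deep in the cradle, lens up, and draws out along +z (60 mm frees it). Free barrel: 35 mm behind to 50 mm ahead of the origin.
- torch_lens (a point): Centre of the torch's lens, 85 mm from the torch's origin along its +z; same axes as the torch.
- cradle: Fixed charging cradle: grey foot 150 x 100 x 12 mm, black socket (41 mm outside, 30 mm bore, 50 mm deep) raked 50 degrees from vertical towards the cradle's +x, and a 10 mm wide rest under the barrel, ending 17 mm ahead of the torch's origin. Origin: centre of the foot's underside, z up; the torch's origin starts at x 20, y 0, z 88 mm.
- bearing_mid (a point): Centre of the steel ball bearing, 35 mm in diameter, 11 mm thick, lying flat and loose on top of the wooden block; z up along its axis. The beam is to fall here.
- wood_block: Fixed wooden block, 45 x 90 x 30 mm high, on the table, the bearing on it. Origin at the centre of its underside.
- tin_mid (a point): Bystander: green round tin with a grey lid, 65 mm in diameter, 41 mm high; its centre.
- oil_mid (a point): Bystander: yellow oil bottle with red spout, 46 mm in diameter, 135 mm high, upright; its centre.
- pliers_mid (a point): Bystander: pliers with blue handles lying flat, 55 x 172 x 12 mm; their centre.
- nut_mid (a point): Bystander: steel nut lying flat, 24 x 27 x 13 mm; its centre.
Mind the look-alikes: they are no part of the job. Leave any blue or green look-alike of the part that bears bearing_mid alone.

How it is judged:
By the outcome, as a careful person would: the job done as asked, in the order asked, and still so for the second after the job is handed in, while the arm keeps its last pose, push and grip.
It also fails if it takes over 35 s, if anything falls off the work surface, if the arm or the gripper's body presses on something with over 40 N, if the wrist force passes 120 N, or if a joint passes its speed limit or range.

### The arm

A 7-joint arm with a two-finger parallel gripper is mounted at the origin on a cart in front of the work surface, level with it; the furniture and walls round the work are solid. World frame = base frame: x ahead of the robot, y to its left, z up, the work surface at z = 0. Lengths are in m, angles in degrees, forces in N, time in s.
With the tool pointing down it reaches from about 0.35 to 0.9 m from the base axis. Payload 7.2 kg.
Tool frame: the origin (TCP) lies midway between the tips of the shut fingers; the grasp point (between the pads) lies 19 mm behind it (arm.grip_depth is the distance from the TCP to the grasp point, in m); z points along the fingers, y is the line along which they close (so a half turn about z gives the same grasp; the last joint's range is limited). The gripper opens to 85 mm and grips with 20 to 120 N. Pads are 22 mm wide; open, the fingers measure 114 mm over their backs; the gripper's body (76 mm by 85 mm) begins 54 mm behind the grasp point. The pads swing forward as they close: fully open they stand 13 mm farther back than shut.
Start: joints at [70.061, 23.554, -0.728, 91.456, 0.321, 64.991, -4.71], TCP at [0.173, -0.601, 0.231] pointing down, gripper open.
Joint ranges: [-169.25, 169.25], [-16.82, 113.86], [-84.01, 82.57], [7.8, 145.47], [-59.2, 239.2], [7.22, 106.19], [-163.78, 163.78]. Speed limits (degrees/s): [136.94, 136.94, 172.46, 172.46, 180, 180, 180].

### API

Orientations are given as [roll, pitch, yaw] about the fixed x, y, z axes, in that order (R = Rz(yaw) Ry(pitch) Rx(roll)).
In Python, from plant import arm gives the robot as it stands. The module is installed in compiled form; this text tells all that it offers.
- The arm moves only by the tool servo_tool, never from a script. Its argument "motion" is a list of rows, each a list of 3 entries, a list of its own where there are three numbers: the shift along the tool's x, y, z in m, then the turn about the tool's z in degrees, then the gripper command: -1 is shut, 1 is fully open, values between are in proportion. A call has 1 to 10 rows; each row is the pose to reach, as a shift and turn from the pose commanded when the call began, along the tool's axes at that moment; what a row does not reach only later rows make up. A row lasts 1/12 s, in which the tool goes at most 41.7 mm and 7.16 degrees, less where a joint would pass 70% of its speed; a pose out of reach is approached as far as the arm can. A call with a gripper value outside its range is refused whole. The fingers move at their own pace and stop on an object; "force" is the grip in N (left out, the last holds). Time passes only in rows, so rows that repeat a pose let the fingers close. It gives the time, the measured TCP pose, the force, the opening and the grip force at its end, in the units of the state.
- arm.observe(): the state, without advancing time (a new reading comes with each control period).
- arm.grab_frame(name): name is "scene" or "top" or "wrist"; returns the picture (420x560x3 uint8, red, green, blue); there is no depth.
- arm.camera_info(name): a dict with "fx", "fy", "cx", "cy" (pixels), "world_to_cam" (4x4, takes a point from world to camera coordinates). Camera axes: x right, y down, z forward; pixel columns grow to the right and rows downward; lengths in m; the calibration is good to about 2 mm. The wrist camera is an equidistant fisheye: a pixel r from the principal point sees the ray r / f radians off the axis. A picture is of the moment at which its call begins: read the wrist's pose just before it. camera_info takes no time and is no camera call; for the wrist camera it gives the pose at the moment of the call.
- arm.hand_in(): hands the job in; it is judged then, once.
Trained networks look in the newest picture that a camera, given by its name, has taken for a name from the list of things; names that differ only in an ending like _2 or _b are one class to them, and where a whole thing is asked for, a point or a joint stands for the part that bears it (a point fixed in the world has none). Each returns a list of dicts, best first, with "score" (0 to 1); they miss things now and then, are a little off and sometimes report something else, mostly with a low value. They report only what shows in the picture. A call takes as long as a camera call. They do not tell look-alikes from the thing itself.
- arm.recognise(camera, label): "xyz" ([x, y, z] in m, in the coordinates of the camera as it stood for that picture, good to about 4 mm: the middle of the surface that is visible of it).
The state is a dict: "t": time; "joint_pos": joint angles; "qvel": joint speeds; "tau": joint torques, N m; "ee_pos": TCP position; "eef_rot": TCP orientation; "force": force on the tool from outside, world axes, zero at the start; "torque": the same for the moment, N m; "opening": finger opening in m; "gripper_force": force on a finger pad.
Only numpy, scipy, OpenCV 4.12 (cv2) and the standard library are available. Lean on these libraries where they do the work, as an engineer would, in place of code of your own. Each camera call takes 0.05 s, during which the arm holds its last target. There are 200 camera calls.

## Working session

There is one attempt and no reset: what is moved stays moved. The work goes in short steps, Python scripts to look and compute and a tool call to move; the robot and the scene stay as the last step left them, time stands still between calls to the robot, and variables do not carry over. Pictures are saved under pics/ and viewed, at most 10 in all, crops included, and the job is handed in when it is done.

Besides the shell and the picture viewer there is one more tool, called after ">>>" as name(argument=value, ...), one argument or row to a line, values as JSON. servo_tool: Moves the arm, as the interface text tells. Its arguments: {"type":"object","properties":{"motion":{"type":"array","items":{"type":"array"}},"force":{"type":"number"}},"required":["motion"]}

```bash
mkdir -p pics; cat > h.py <<'E'
import numpy as np, cv2
from plant import arm
from scipy.spatial.transform import Rotation as R
def save(n,f,crop=None,s=1):
    im=arm.grab_frame(n)[:,:,::-1]
    if crop: im=im[crop[1]:crop[3],crop[0]:crop[2]]
    cv2.imwrite('pics/'+f,cv2.resize(im,None,fx=s,fy=s,interpolation=cv2.INTER_CUBIC))
def towld(n,p):
    T=np.linalg.inv(arm.camera_info(n)['world_to_cam']); return T[:3,:3]@p+T[:3,3]
def proj(n,p):
    c=arm.camera_info(n); q=c['world_to_cam']@np.r_[p,1]; return [c['fx']*q[0]/q[2]+c['cx'],c['fy']*q[1]/q[2]+c['cy']]
def rec(n,l):
    for d in arm.recognise(n,l)[:3]:
        w=towld(n,np.array(d['xyz'])); print(n,l,round(d['score'],2),w.round(3),np.round(proj(n,w)) if n!='wrist' else '')
E
python3 - <<'E'
from h import *
np.set_printoptions(suppress=True)
save('scene','s0.png');save('top','t0.png')
for n in('scene','top'):
    for l in('torch','torch_lens','cradle','bearing_mid','wood_block','tin_mid','oil_mid','pliers_mid','nut_mid'): rec(n,l)
print(arm.observe(),arm.grip_depth)
print(arm.camera_info('top'),arm.camera_info('scene'))
E
```

```text
scene torch 0.59 [ 0.51  -0.223  0.116] [320. 191.]
scene cradle 0.89 [ 0.444 -0.202  0.013] [325. 232.]
scene cradle 0.47 [0.434 0.237 0.038] [184. 283.]
scene bearing_mid 0.73 [0.338 0.214 0.011] [210. 313.]
scene bearing_mid 0.52 [0.433 0.236 0.04 ] [184. 282.]
scene bearing_mid 0.52 [0.391 0.342 0.013] [147. 320.]
scene wood_block 0.6 [0.438 0.255 0.025] [177. 288.]
scene oil_mid 0.88 [0.663 0.34  0.065] [113. 237.]
scene pliers_mid 0.54 [ 0.554 -0.414  0.009] [354. 197.]
scene nut_mid 0.59 [ 0.515 -0.232  0.116] [321. 189.]
scene nut_mid 0.51 [ 0.553 -0.415  0.009] [354. 197.]
scene nut_mid 0.28 [0.438 0.255 0.025] [176. 288.]
top torch 0.88 [ 0.519 -0.235  0.126] [331. 210.]
top torch 0.3 [0.585 0.234 0.04 ] [191. 191.]
top torch 0.25 [ 0.462 -0.21   0.017] [320. 230.]
top torch_lens 0.82 [ 0.518 -0.229  0.125] [329. 211.]
top cradle 0.75 [ 0.463 -0.211  0.016] [321. 230.]
top bearing_mid 0.57 [0.341 0.218 0.013] [194. 263.]
top bearing_mid 0.39 [0.431 0.232 0.041] [190. 236.]
top wood_block 0.67 [0.447 0.251 0.034] [184. 231.]
top tin_mid 0.57 [0.582 0.234 0.038] [191. 191.]
t
[... 792 characters left out ...]
, 'fy': 542.5185994405484, 'cx': 280.3715108361654, 'cy': 211.14092910462404, 'world_to_cam': array([[ 0.02038922, -0.999708  ,  0.01296877, -0.08337179],
       [-0.99576717, -0.02146819, -0.08936923,  0.52088461],
       [ 0.08962155, -0.0110917 , -0.99591413,  1.83193539],
       [ 0.        ,  0.        ,  0.        ,  1.        ]])} {'fx': 398.253246769162, 'fy': 398.253246769162, 'cx': 275.7313439892085, 'cy': 206.8776664275825, 'world_to_cam': array([[-0.5379053 , -0.84276188,  0.02025572,  0.21283665],
       [-0.46786734,  0.27846318, -0.83878389,  0.34970715],
       [ 0.70125461, -0.46066329, -0.54408758,  0.77542073],
       [ 0.        ,  0.        ,  0.        ,  1.        ]])}
```

View pics/s0.png

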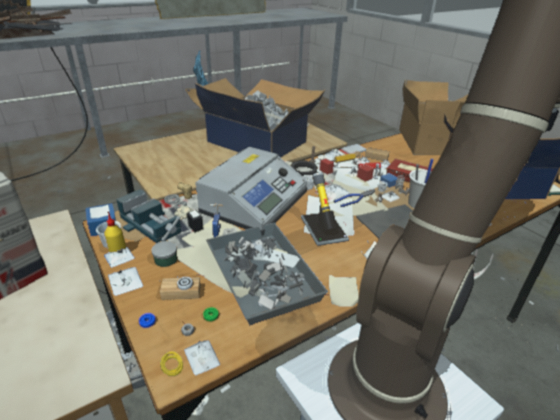

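View pics/t0.png

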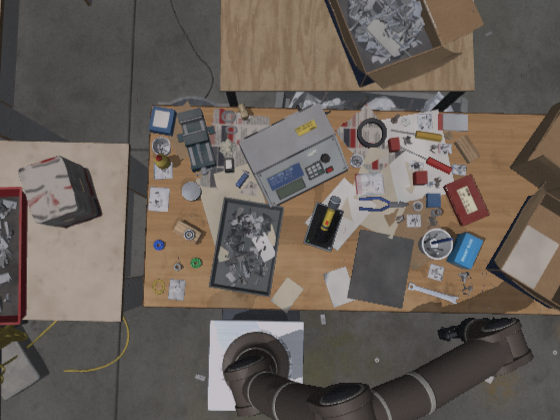

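The yellow torch in the black cradle is at about (328,212) in the top view. Three things could be the bearing:
- The steel ring on the wooden block, at top (190,235) and scene (184,283).
- The blue ring, at top (160,245).
- The green ring, at top (196,263).

The steel ring on the block is the one that fits. I'll move above the cradle now and confirm it in a crop on the way.

>>> servo_tool(
  motion=[
    [[0.2,-0.14,-0.07],20,1],
    [[0.4,-0.28,-0.07],39,1],
    [[0.4,-0.28,-0.07],39,1],
    [[0.4,-0.28,-0.07],39,1],
    [[0.4,-0.28,-0.07],39,1],
    [[0.4,-0.28,-0.07],39,1],
    [[0.4,-0.28,-0.07],39,1],
    [[0.4,-0.28,-0.07],39,1],
    [[0.4,-0.28,-0.07],39,1],
    [[0.4,-0.28,-0.07],39,1],
  ],
)

```text
t: 1.83
ee_pos: [0.4274, -0.2853, 0.2909]
eef_rot: [180.0, -0.0, -23.0]
force: [0.3, -1.1, 0.4]
opening: 0.0851
gripper_force: 0.0
```

>>> servo_tool(
  motion=[
    [[0.08,-0.056,0],0,1],
    [[0.08,-0.056,0],0,1],
    [[0.08,-0.056,0],0,1],
  ],
)

```text
t: 2.08
ee_pos: [0.5271, -0.263, 0.2903]
eef_rot: [-179.9, -0.1, -22.7]
force: [-0.9, 0.8, 0.2]
opening: 0.0853
gripper_force: 0.0
```

```bash
python3 - <<'E'
from h import *
save('wrist','w1.png')
print(arm.camera_info('wrist'), arm.observe()['ee_pos'],arm.observe()['joint_pos'])
for l in('torch','torch_lens','cradle'): rec('wrist',l)
a=arm.grab_frame('scene')[240:360,110:250,::-1]; b=arm.grab_frame('top')[200:320,140:280,::-1]
cv2.imwrite('pics/c1.png',cv2.resize(np.hstack([a,b]),None,fx=2.8,fy=2.8,interpolation=cv2.INTER_CUBIC))
E
```

```text
{'fx': 325.19226210127806, 'fy': 325.19226210127806, 'cx': 281.80635763977494, 'cy': 213.03170900257206, 'world_to_cam': array([[-0.38542557, -0.92273347, -0.00317439, -0.03916737],
       [-0.89062814,  0.37111113,  0.26278897,  0.51802519],
       [-0.24130612,  0.10411279, -0.96484811,  0.58893081],
       [ 0.        ,  0.        ,  0.        ,  1.        ]])} [ 0.52742139 -0.2629604   0.28966676] [ 28.68333786  17.97605753  -8.85358118  91.67915504   2.73397983
  70.48192147 -93.26027403]
wrist torch 0.77 [ 0.527 -0.236  0.141] 
wrist torch_lens 0.79 [ 0.534 -0.244  0.134] 
wrist torch_lens 0.16 [0.464 0.252 0.026] 
wrist cradle 0.75 [ 0.459 -0.242  0.017]
```

View pics/w1.png

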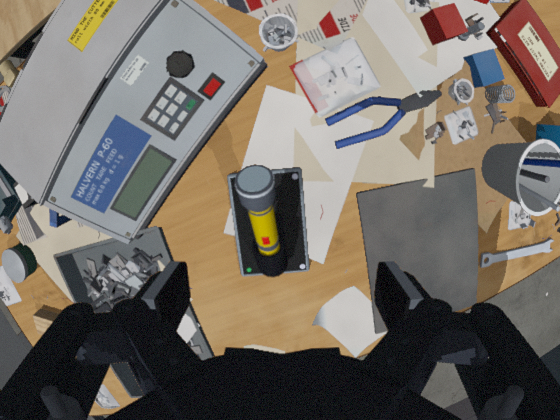

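View pics/c1.png

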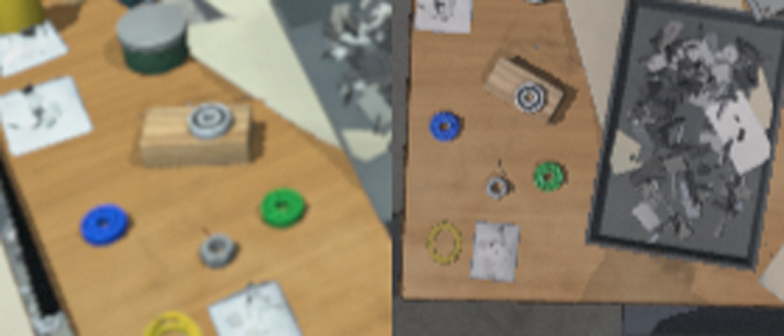

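The crop confirms it: the steel bearing sits on the wooden block at crop (210,120) and (530,97), and the blue and green rings lie on the table. In the wrist view the torch lens is near (254,178) and the cradle foot's corners near (228,175), (303,168), (310,272) and (238,275).

```bash
cat >> h.py <<'E'
def pix(n,u,v,z):
    c=arm.camera_info(n);T=np.linalg.inv(c['world_to_cam']);a=np.array([(u-c['cx'])/c['fx'],(v-c['cy'])/c['fy']])
    if n=='wrist':
        r=np.hypot(*a); d=np.r_[a/r*np.sin(r),np.cos(r)]
    else: d=np.r_[a,1]
    d=T[:3,:3]@d; return (T[:3,3]+d*(z-T[2,3])/d[2])[:3]
E
python3 - <<'E'
from h import *
P=np.array([pix('wrist',u,v,.012) for u,v in((228,175),(303,168),(310,272),(238,275))])
print(P.round(4)); print('c',P.mean(0).round(4),[np.linalg.norm(P[i]-P[i-1]).round(3) for i in range(4)])
for i,j in((0,3),(1,2)): d=P[i]-P[j]; print(np.degrees(np.arctan2(d[1],d[0])))
print('lens',pix('wrist',254,177,.1426).round(4))
im=arm.grab_frame('wrist');cv2.imwrite('pics/w1c.png',cv2.resize(im[150:290,210:330,::-1],None,fx=4,fy=4,interpolation=cv2.INTER_CUBIC))
for l,z in(('bearing',.041),): print(pix('top',140+530/2.8-140,200+97/2.8,z), pix('scene',110+210/2.8,240+119/2.8,z),pix('top',140+(530-392)/2.8,200+97/2.8,z))
E
```

```text
[[ 0.5513 -0.2046  0.012 ]
 [ 0.5208 -0.2986  0.012 ]
 [ 0.3794 -0.2521  0.012 ]
 [ 0.4153 -0.1548  0.012 ]]
c [ 0.4667 -0.2275  0.012 ] [np.float64(0.145), np.float64(0.099), np.float64(0.149), np.float64(0.104)]
-20.098701117974112
-18.205699674307294
lens [ 0.5496 -0.2536  0.1426]
[0.43489373 0.23292117 0.041     ] [0.42978485 0.23501196 0.041     ] [0.43489373 0.23292117 0.041     ]
```

View pics/w1c.png

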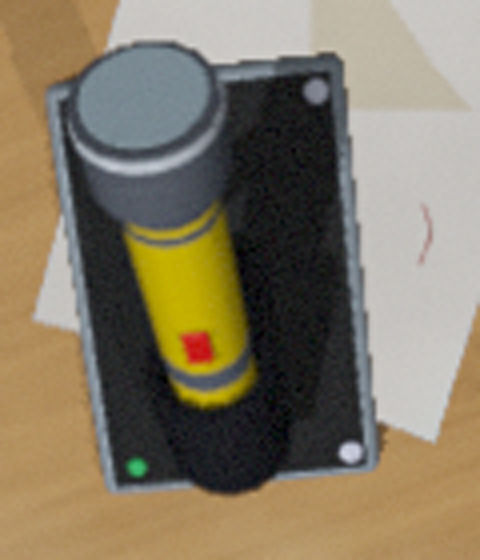

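The crop shows the lens centre at (246,175). The foot's corners are at (222,172), (295,164), (304,267) and (237,272).

```bash
python3 - <<'E'
from h import *
P=np.array([pix('wrist',u,v,.012) for u,v in((222,172),(295,164.2),(303.7,266.7),(237.5,272.5))])
print(P.round(4)); c=P.mean(0);print('c',c.round(4),[np.linalg.norm(P[i]-P[i-1]).round(3) for i in range(4)])
for i,j in((0,3),(1,2)): d=P[i]-P[j]; print(np.degrees(np.arctan2(d[1],d[0])))
L=pix('wrist',246.2,175,.1426); print('lens',L)
d=L-c; print(np.degrees(np.arctan2(d[1],d[0])),np.hypot(d[0],d[1]))
# collar (gray ring near socket) and head-barrel ring axis pts, top surface ~
for u,v,z in((210+160/4,150+230/4,.088+.05*.643+.010),(210+213/4,150+395/4,.088-.035*.643+.010)): print(pix('wrist',u+3,v,z))
o=arm.observe();print(o['ee_pos'],o['eef_rot'])
E
```

```text
[[ 0.5583 -0.199   0.012 ]
 [ 0.5295 -0.291   0.012 ]
 [ 0.3909 -0.2469  0.012 ]
 [ 0.4193 -0.156   0.012 ]]
c [ 0.4745 -0.2232  0.012 ] [np.float64(0.146), np.float64(0.096), np.float64(0.145), np.float64(0.095)]
-17.19584006695636
-17.63000451195654
lens [ 0.55410832 -0.24787343  0.1426    ]
-17.215762697564738 0.08333773186321033
[ 0.52153912 -0.23878654  0.13015   ]
[ 0.4588298 -0.2221811  0.075495 ]
[ 0.52067379 -0.26775842  0.29046739] [ 1.79964875e+02  2.16491646e-03 -2.30784983e+01]
```

>>> servo_tool(
  motion=[
    [[-0.021,-0.027,0.04],-5.7,1],
    [[-0.021,-0.027,0.08],-5.7,1],
    [[-0.021,-0.027,0.12],-5.7,1],
    [[-0.021,-0.027,0.16],-5.7,1],
    [[-0.021,-0.027,0.19],-5.7,1],
    [[-0.021,-0.027,0.199],-5.7,1],
    [[-0.021,-0.027,0.199],-5.7,1],
    [[-0.021,-0.027,0.199],-5.7,1],
  ],
  force=30,
)

```text
t: 3.1
ee_pos: [0.5135, -0.2345, 0.0926]
eef_rot: [180.0, -0.1, -17.3]
force: [0.6, 0.7, 0.1]
opening: 0.0857
gripper_force: 0.0
```

```bash
python3 - <<'E'
from h import *
save('wrist','w2.png')
o=arm.observe();print(o['ee_pos'],o['eef_rot'],o['force'])
E
```

```text
[ 0.51431415 -0.23466085  0.09348169] [179.9796413   -0.18181138 -17.31369971] [ 0.69468818 -0.0848888   0.49165365]
```

View pics/w2.png

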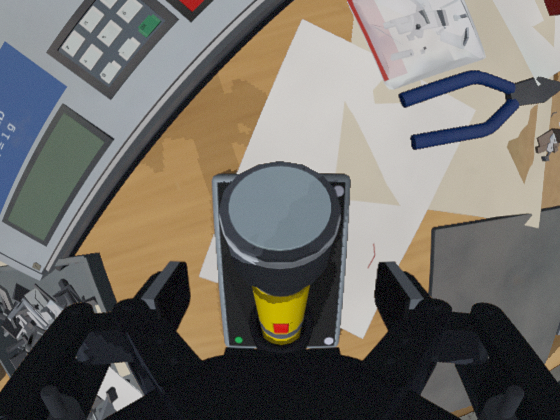

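The torch is centred between the fingers: barrel at (280,310), finger tips at (187,275) and (380,275). Closing.

>>> servo_tool(
  motion=[
    [[0,0,0],0,-1],
    [[0,0,0],0,-1],
    [[0,0,0],0,-1],
    [[0,0,0],0,-1],
    [[0,0,0],0,-1],
    [[0,0,0],0,-1],
    [[0,0,0],0,-1],
    [[0,0,0],0,-1],
    [[0,0,0],0,-1],
    [[0,0,0],0,-1],
  ],
  force=30,
)

```text
t: 3.98
ee_pos: [0.5135, -0.2339, 0.0918]
eef_rot: [180.0, -0.0, -17.3]
force: [-0.5, -0.3, 6.9]
opening: 0.0251
gripper_force: 29.4
```

>>> servo_tool(
  motion=[
    [[0.013,0,-0.011],0,-1],
    [[0.026,0,-0.022],0,-1],
    [[0.039,0,-0.033],0,-1],
    [[0.052,0,-0.0437],0,-1],
    [[0.052,0,-0.0437],0,-1],
    [[0.052,0,-0.0437],0,-1],
  ],
)

```text
t: 4.48
ee_pos: [0.5628, -0.249, 0.1347]
eef_rot: [-180.0, 0.0, -17.3]
force: [-0.3, 0.1, -0.6]
opening: 0.025
gripper_force: 30.0
```

```bash
python3 - <<'E'
from h import *
a=arm.grab_frame('scene')[130:270,250:410,::-1]
cv2.imwrite('pics/s3.png',cv2.resize(a,None,fx=4,fy=4,interpolation=cv2.INTER_CUBIC))
o=arm.observe();print(o['ee_pos'],o['eef_rot'],o['force'],o['opening'])
E
```

```text
[ 0.56183433 -0.24879643  0.13404189] [-1.79996223e+02  8.53220548e-02 -1.72646251e+01] [-0.835756    0.66518836 -1.47075108] 0.025266928712959286
```

View pics/s3.png

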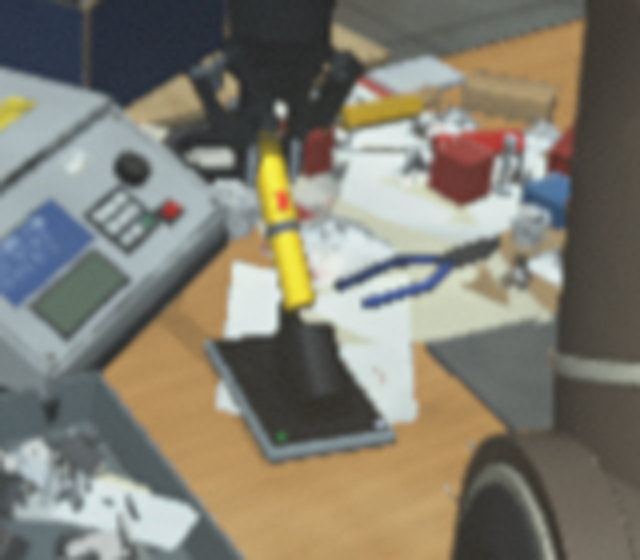

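The torch is clear of the socket: tail at crop (298,303), socket mouth just below it. Next I'll press the barrel down over the fixed rest tip to pivot the lens downwards in the grip.

>>> servo_tool(
  motion=[
    [[0,0,0.008],0,-1],
    [[0,0,0.016],0,-1],
    [[0,0,0.024],0,-1],
    [[0,0,0.032],0,-1],
    [[0,0,0.04],0,-1],
    [[0,0,0.04],0,-1],
  ],
  force=25,
)

```text
t: 5.03
ee_pos: [0.5617, -0.2487, 0.0927]
eef_rot: [-180.0, 0.2, -17.3]
force: [-1.1, 0.6, 1.8]
opening: 0.0251
gripper_force: 27.3
```

```bash
python3 - <<'E'
from h import *
a=arm.grab_frame('scene')[130:270,250:410,::-1]
b=arm.grab_frame('wrist')[120:400,200:360,::-1]
a=cv2.resize(a,(480,420),interpolation=cv2.INTER_CUBIC);b=cv2.resize(b,(240,420),interpolation=cv2.INTER_CUBIC)
cv2.imwrite('pics/s4.png',np.hstack([a,b]))
o=arm.observe();print(o['ee_pos'],o['eef_rot'],o['force'],o['torque'],o['opening'])
E
```

```text
[ 0.56180749 -0.24880668  0.0937785 ] [-1.79991744e+02  1.48703625e-01 -1.72634545e+01] [-0.59907087  0.657411   -0.38095681] [ 0.08787434  0.22925383 -0.01433699] 0.02513597258071765
```

View pics/s4.png

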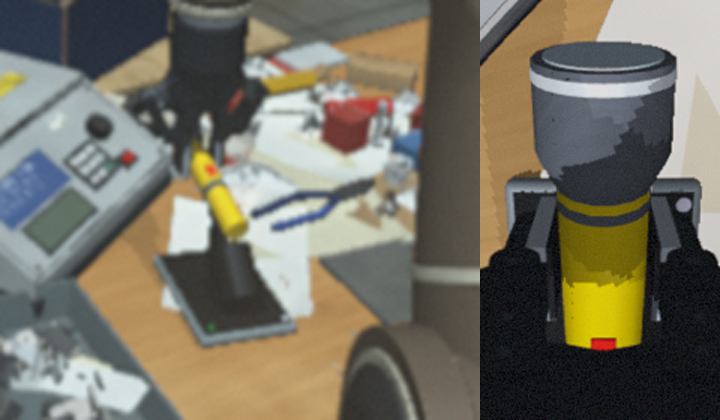

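It is pivoting: the lens face in the wrist view has gone from facing up to nearly level. Continuing down.

>>> servo_tool(
  motion=[
    [[0,0,0.008],0,-1],
    [[0,0,0.016],0,-1],
    [[0,0,0.024],0,-1],
    [[0,0,0.031],0,-1],
    [[0,0,0.037],0,-1],
    [[0,0,0.037],0,-1],
  ],
)

```text
t: 5.63
ee_pos: [0.5622, -0.249, 0.0563]
eef_rot: [-180.0, 0.1, -17.3]
force: [2.7, -1.4, 2.1]
opening: 0.0251
gripper_force: 30.5
```

```bash
python3 - <<'E'
from h import *
a=arm.grab_frame('scene')[130:270,250:410,::-1]
b=arm.grab_frame('wrist')[120:400,200:360,::-1]
a=cv2.resize(a,(480,420),interpolation=cv2.INTER_CUBIC);b=cv2.resize(b,(240,420),interpolation=cv2.INTER_CUBIC)
cv2.imwrite('pics/s5.png',np.hstack([a,b]))
o=arm.observe();print(o['ee_pos'],o['eef_rot'],o['force'],o['torque'],o['opening'])
E
```

```text
[ 0.5622195  -0.2489744   0.05717883] [-1.79995590e+02  8.71108182e-02 -1.72678259e+01] [ 0.83869669 -0.4394154  -1.21335513] [-0.05145679 -0.17074799 -0.02499785] 0.02482802053698354
```

View pics/s5.png

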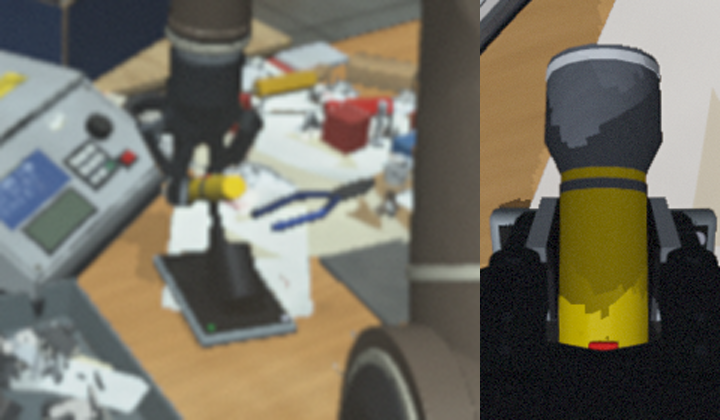

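The torch now points down: tail raised at crop (232,186), lens face hidden from the wrist. I'll estimate the tilt before leaving the lever.

```bash
cat > fit.py <<'E'
from h import *
from scipy.optimize import least_squares
def wproj(p):
    c=arm.camera_info('wrist'); q=(c['world_to_cam']@np.r_[p,1])[:3]; r=np.hypot(q[0],q[1]); a=np.arctan2(r,q[2])
    return c['cx']+c['fx']*a*q[0]/r, c['cy']+c['fy']*a*q[1]/r
def pose(s,th,h):
    o=arm.observe(); Rm=R.from_euler('xyz',o['eef_rot'],degrees=True).as_matrix(); t=np.radians(th)
    ax=Rm@[np.cos(t),0,np.sin(t)]; up=Rm@[np.sin(t),0,-np.cos(t)]
    g=o['ee_pos']+Rm@[0,0,-h]; return g-ax*s,ax,up   # torch origin, beam, upper normal
E
python3 - <<'E'
from fit import *
def res(x):
    c,ax,up=pose(x[0]*1e-3,x[1],x[2]*1e-3)
    tail=proj('scene',c-ax*.085)
    return [wproj(c+ax*.085+up*.018)[1]-152, wproj(c+ax*.047+up*.013)[1]-243, (tail[0]-327.3)*2,(tail[1]-192)*2,(x[0]-25)/3,(x[2]-13)/3]
r=least_squares(res,[25,30,13]);print(r.x,r.fun)
E
```

```text
[30.95036504 31.34407034 15.89743581] [ 0.09124168 -0.53295864  1.71844489 -0.01794558  1.98345501  0.96581194]
```

>>> servo_tool(
  motion=[
    [[0,0,0.004],0,-1],
    [[0,0,0.007],0,-1],
    [[0,0,0.007],0,-1],
  ],
)

```text
t: 5.98
ee_pos: [0.5629, -0.2492, 0.0507]
eef_rot: [180.0, -0.0, -17.3]
force: [3.3, -0.5, 2.9]
opening: 0.025
gripper_force: 31.6
```

>>> servo_tool(
  motion=[
    [[0.005,0,-0.02],0,-1],
    [[0.01,0,-0.05],0,-1],
    [[0.01,0,-0.085],0,-1],
    [[0.01,0,-0.12],0,-1],
    [[0.01,0,-0.15],0,-1],
    [[0.01,0,-0.18],0,-1],
    [[0.01,0,-0.2],0,-1],
    [[0.01,0,-0.2],0,-1],
  ],
  force=40,
)

```text
t: 6.65
ee_pos: [0.5737, -0.2527, 0.2556]
eef_rot: [180.0, -0.3, -17.3]
force: [-0.2, 0.1, -1.0]
opening: 0.0247
gripper_force: 39.5
```

>>> servo_tool(
  motion=[
    [[-0.022,-0.024,0],-7,-1],
    [[-0.045,-0.049,0],-14,-1],
    [[-0.067,-0.074,0],-21,-1],
    [[-0.09,-0.099,0],-28,-1],
    [[-0.112,-0.123,0],-35,-1],
    [[-0.135,-0.148,0],-42,-1],
    [[-0.157,-0.173,0],-49,-1],
    [[-0.18,-0.198,0],-56,-1],
    [[-0.202,-0.222,0],-63,-1],
    [[-0.225,-0.247,0],-70,-1],
  ],
)

```text
t: 7.48
ee_pos: [0.4288, 0.0513, 0.2496]
eef_rot: [-179.9, 0.1, 53.1]
force: [-0.6, 0.4, -1.7]
opening: 0.0244
gripper_force: 39.5
```

>>> servo_tool(
  motion=[
    [[0,0,0],-7,-1],
    [[0,0,0.01],-14,-1],
    [[0,0,0.02],-21,-1],
    [[0,0,0.03],-28,-1],
    [[0,0,0.04],-35,-1],
    [[0,0,0.04],-37.3,-1],
    [[0,0,0.04],-37.3,-1],
    [[0,0,0.04],-37.3,-1],
  ],
)

```text
t: 8.15
ee_pos: [0.43, 0.0503, 0.2101]
eef_rot: [-179.9, 0.0, 89.9]
force: [-0.3, 0.7, -1.6]
opening: 0.0244
gripper_force: 39.7
```

```bash
python3 - <<'E'
from h import *
a=arm.grab_frame('scene')[180:330,120:280,::-1]
b=arm.grab_frame('wrist')[90:390,180:380,::-1]
c=arm.grab_frame('top')[185:275,165:265,::-1]
f=lambda i,s:cv2.resize(i,s,interpolation=cv2.INTER_CUBIC)
top=np.hstack([f(a,(320,300)),f(c,(333,300))])
cv2.imwrite('pics/s6.png',np.vstack([np.pad(f(a,(480,450)),((0,0),(0,0),(0,0)))]) if 0 else np.hstack([f(a,(320,300)),f(c,(280,252)) if 0 else f(c,(280,300)),f(b,(200,300))]))
o=arm.observe();print(o['ee_pos'],o['eef_rot'],o['force'],o['joint_pos'])
for n in('scene','top','wrist'): rec(n,'bearing_mid');rec(n,'torch_lens')
E
```

```text
[0.43065738 0.05047533 0.21085232] [-1.79990022e+02  3.35941339e-03  8.99483928e+01] [-0.17949826 -0.17221368 -1.8645775 ] [ 18.79611623   8.78860543 -34.76071411 116.19815958   5.98201413
  56.71747213 -18.99191001]
scene bearing_mid 0.77 [0.39  0.342 0.008] [148. 322.]
scene bearing_mid 0.74 [0.435 0.235 0.043] [184. 281.]
scene bearing_mid 0.61 [0.338 0.214 0.009] [211. 314.]
scene torch_lens 0.86 [0.417 0.059 0.23 ] [251. 197.]
top bearing_mid 0.63 [0.433 0.237 0.039] [188. 235.]
top bearing_mid 0.6 [0.398 0.337 0.011] [160. 245.]
top bearing_mid 0.47 [0.342 0.218 0.015] [194. 262.]
top torch_lens 0.54 [ 0.427 -0.021  0.293] [263. 235.]
wrist bearing_mid 0.86 [0.434 0.233 0.043] 
wrist bearing_mid 0.55 [0.343 0.21  0.011] 
wrist torch_lens 0.9 [0.428 0.066 0.231]
```

View pics/s6.png

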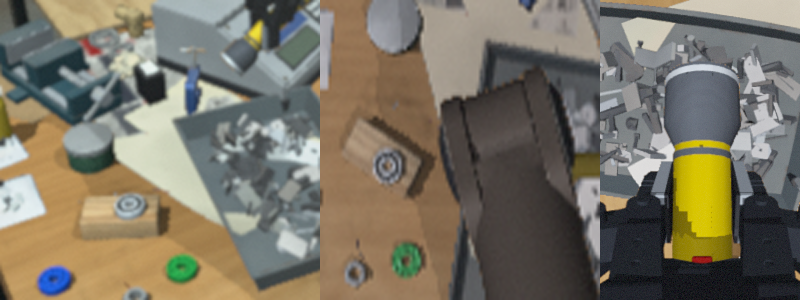

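The bearing on the block is in place: scene crop (130,205), top crop (388,165). The torch lens shows at scene crop (235,53), and the rim is at wrist crop (703,67). Fitting the torch pose in the hand.

```bash
python3 - <<'E'
from fit import *
im=arm.grab_frame('scene')
cv2.imwrite('pics/s7.png',cv2.resize(im[170:240,200:300,::-1],None,fx=7,fy=7,interpolation=cv2.INTER_CUBIC))
def res(x):
    c,ax,up=pose(x[0]*1e-3,x[1],x[2]*1e-3)
    L=proj('scene',c+ax*.085)
    return [wproj(c+ax*.085+up*.018)[1]-157, wproj(c+ax*.047+up*.013)[1]-241, (L[0]-237.5)*2,(L[1]-206.5)*2,(x[0]-25)/3,(x[2]-14)/2]
r=least_squares(res,[25,30,13]);print(r.x,r.fun)
B=np.array([.433,.235,.0355])
for x in (r.x,[25,37,14]):
    c,ax,up=pose(x[0]*1e-3,x[1],x[2]*1e-3); L=c+ax*.085
    want=B-ax*.16; print(L,ax,'shift world',want-L, proj('scene',L),wproj(c+ax*.085+up*.018),wproj(c+ax*.047+up*.013))
E
```

```text
[30.38483975 41.0873459  23.83636797] [-0.4645122   2.55482582 -2.70927483  6.6066419   1.79494658  4.91818399]
[0.43081611 0.09169395 0.19893732] [-1.63437865e-04  7.53653803e-01 -6.57271571e-01] shift world [ 0.00221004  0.02272144 -0.05827386] [np.float64(236.14536258264638), np.float64(209.80332094941727)] (np.float64(282.862702384292), np.float64(156.53548780092453)) (np.float64(283.1034175400468), np.float64(243.55482581914538))
[0.43081553 0.09844733 0.18888505] [-1.93289563e-04  7.98585360e-01 -6.01881538e-01] shift world [ 0.0022154   0.00877901 -0.057084  ] [np.float64(233.71986668351673), np.float64(214.21481998171436)] (np.float64(282.77398615344896), np.float64(142.2371031011861)) (np.float64(282.97919072329194), np.float64(224.25997174232413))
```

View pics/s7.png

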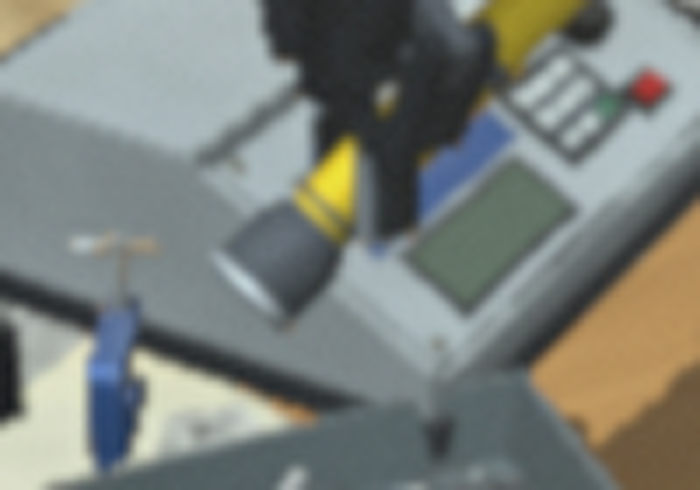

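```bash
python3 - <<'E'
from fit import *
def mk(hp):
  def res(x):
    c,ax,up=pose(x[0]*1e-3,x[1],x[2]*1e-3)
    L=proj('scene',c+ax*.085); k=proj('scene',c+ax*.048)
    a=proj('scene',c+ax*.0);l=np.array(a)-L; l/=np.hypot(*l)
    q=np.array([200+515/7,170+32/7])-L
    return [wproj(c+ax*.085+up*.018)[1]-157, wproj(c+ax*.05+up*.013)[1]-231, L[0]-235.9,L[1]-211.2,k[0]-246.1,k[1]-200.5,np.cross(l,q),(x[2]-15)/hp,(x[0]-28)/5]
  return res
B=np.array([.433,.235,.0355])
for hp in(2,4,50):
    r=least_squares(mk(hp),[25,30,13]);x=r.x;print(x,r.fun.round(1))
    c,ax,up=pose(x[0]*1e-3,x[1],x[2]*1e-3); L=c+ax*.085
    want=B-ax*.16; print(L,ax,'shift',want-L,'aim y on bearing plane',L+ax*(L[2]-.0355)/-ax[2])
E
```

```text
[32.03469843 38.06273985 13.00223021] [-1.5  1.3  0.2  1.4  0.7  0.4  1.9 -1.   0.8]
[0.43081751 0.0922309  0.19134232] [-1.85616440e-04  7.87284748e-01 -6.16589564e-01] shift [ 0.00221219  0.01680354 -0.05718799] aim y on bearing plane [0.43077059 0.29121623 0.0355    ]
[32.33541731 37.66448809 11.90743086] [-1.3  1.2  0.2  1.6  0.8  0.7  1.4 -0.8  0.9]
[0.43081765 0.09221876 0.19072192] [-1.88499494e-04  7.91551489e-01 -6.11102451e-01] shift [ 0.00221251  0.016133   -0.05744552] aim y on bearing plane [0.43076977 0.29327529 0.0355    ]
[32.51860719 37.42611289 11.23228301] [-1.3  1.2  0.2  1.7  0.8  0.9  1.2 -0.1  0.9]
[0.43081773 0.09220678 0.19033182] [-1.90220810e-04  7.94087081e-01 -6.07803975e-01] shift [ 0.0022127   0.01573929 -0.05758319] aim y on bearing plane [0.43076928 0.29449231 0.0355    ]<stdin>:8: DeprecationWarning: Arrays of 2-dimensional vectors are deprecated. Use arrays of 3-dimensional vectors instead. (deprecated in NumPy 2.0)
```

>>> servo_tool(
  motion=[
    [[0.008,0,0.015],0,-1],
    [[0.016,0.001,0.03],0,-1],
    [[0.024,0.002,0.045],0,-1],
    [[0.032,0.002,0.06],0,-1],
    [[0.038,0.002,0.07],0,-1],
    [[0.04,0.002,0.076],0,-1],
    [[0.04,0.002,0.076],0,-1],
    [[0.04,0.002,0.076],0,-1],
    [[0.04,0.002,0.076],0,-1],
  ],
)

```text
t: 9.4
ee_pos: [0.4332, 0.0902, 0.1355]
eef_rot: [180.0, 0.0, 90.0]
force: [0.1, -0.3, -0.6]
opening: 0.025
gripper_force: 39.6
```

```bash
python3 - <<'E'
from fit import *
im=arm.grab_frame('scene')
B=np.array([.433,.235,.0355])
o=arm.observe();print(o['ee_pos'],o['eef_rot'],o['force'],np.abs(o['qvel']).max())
for x in([32.2,37.8,12.3],):
    c,ax,up=pose(x[0]*1e-3,x[1],x[2]*1e-3); L=c+ax*.085; t=(B-L)@ax
    print('L',L,'ax',ax,'D',np.linalg.norm(B-L),'miss',B-L-ax*t)
    print('pred scene lens',proj('scene',L),'rim bottom/top',proj('scene',L-up*.018),proj('scene',L+up*.018),'headbase',proj('scene',c+ax*.05))
    print('pred wrist rim',wproj(L+up*.018),'base',wproj(c+ax*.05+up*.013))
# yellow barrel / white rim pixels
hsv=cv2.cvtColor(im,cv2.COLOR_RGB2HSV); v,u=np.mgrid[:420,:560]; k=proj('scene',c+ax*.05)
m=(np.hypot(u-k[0],v-k[1])<14)&(hsv[...,1]>150)&(abs(hsv[...,0].astype(int)-26)<8)&(hsv[...,2]>110)
print('yellow',m.sum(),u[m].mean(),v[m].mean())
w=arm.grab_frame('wrist'); col=w[120:280,283].astype(int); print([(120+i,*col[i]) for i in range(0,160,4)])
for n in('scene','wrist'): rec(n,'bearing_mid');rec(n,'torch_lens');rec(n,'torch')
E
```

```text
[0.43327692 0.09019492 0.13558199] [1.79934118e+02 7.23543341e-03 8.99930378e+01] [ 0.05074892  0.25881177 -0.46096308] 0.17348388375302037
L [0.43330505 0.13191256 0.11551525] ax [ 0.00080076  0.79007752 -0.61300643] D 0.13049732645249953 miss [-4.09548797e-04 -1.50583221e-05 -1.99430058e-05]
pred scene lens [np.float64(221.94325701497226), np.float64(243.05755590799447)] rim bottom/top [np.float64(226.35800010033054), np.float64(246.2170368187584)] [np.float64(217.4083509688474), np.float64(239.81207846846718)] headbase [np.float64(231.89037697512384), np.float64(232.32662808849543)]
pred wrist rim (np.float64(282.7546154536477), np.float64(155.51249081211088)) base (np.float64(282.9382271736201), np.float64(232.15542416086552))
yellow 36 233.02777777777777 225.69444444444446
[(120, np.int64(204), np.int64(195), np.int64(177)), (124, np.int64(209), np.int64(199), np.int64(184)), (128, np.int64(205), np.int64(200), np.int64(181)), (132, np.int64(207), np.int64(198), np.int64(183)), (136, np.int64(204), np.int64(197), np.int64(179)), (140, np.int64(203), np.int64(195), np.int64(178))
[... 1532 characters left out ...]
.int64(0)), (264, np.int64(214), np.int64(195), np.int64(7)), (268, np.int64(211), np.int64(192), np.int64(0)), (272, np.int64(211), np.int64(193), np.int64(0)), (276, np.int64(213), np.int64(195), np.int64(0))]
scene bearing_mid 0.56 [0.337 0.213 0.008] [211. 314.]
scene bearing_mid 0.54 [0.394 0.344 0.006] [146. 322.]
scene bearing_mid 0.47 [0.433 0.239 0.041] [183. 282.]
scene torch_lens 0.77 [0.421 0.099 0.155] [236. 228.]
scene torch_lens 0.21 [0.436 0.237 0.037] [183. 283.]
scene torch 0.79 [0.42  0.103 0.155] [235. 229.]
wrist bearing_mid 0.95 [0.342 0.209 0.009] 
wrist bearing_mid 0.94 [0.434 0.236 0.039] 
wrist torch_lens 0.6 [0.436 0.107 0.15 ] 
wrist torch 0.95 [0.43  0.112 0.152]
```

```bash
python3 - <<'E' 2>/dev/null
from fit import *
dp=np.array([.43066,.05048,.21085])-arm.observe()['ee_pos']
def mk(hp,sb):
  def res(x):
    c,ax,up=pose(x[0]*1e-3,x[1],x[2]*1e-3); d=c+dp
    L=proj('scene',d+ax*sb); k=proj('scene',d+ax*.048)
    l=np.array(proj('scene',d))-L; l/=np.hypot(*l); q=np.array([200+515/7,170+32/7])-L
    return [wproj(c+ax*.085+up*.018)[1]-148.5, wproj(c+ax*.05+up*.013)[1]-230.5, L[0]-235.9,L[1]-211.2,k[0]-246.1,k[1]-200.5,np.cross(l,q),(x[2]-14)/hp]
  return res
B=np.array([.433,.236,.0355])
for hp,sb in((2,.085),(2,.082),(5,.085),(5,.082)):
    r=least_squares(mk(hp,sb),[25,30,13]);x=r.x
    c,ax,up=pose(x[0]*1e-3,x[1],x[2]*1e-3); L=c+ax*.085
    print(x.round(1),r.fun.round(1),'D',np.linalg.norm(B-L).round(3),'miss',(B-L-ax*((B-L)@ax)).round(4))
E
```

```text
[29.9 32.5 14.7] [ 0.6 -0.2 -1.7  0.3 -0.3  0.2 -0.   0.4] D 0.13 miss [ 0.0001 -0.0098 -0.0154]
[29.9 32.4 14.4] [ 0.5 -0.3 -0.8 -0.5 -0.3  0.2 -0.2  0.2] D 0.13 miss [ 0.0001 -0.0098 -0.0155]
[29.8 32.6 15.2] [ 0.5 -0.1 -1.7  0.2 -0.3  0.   0.2  0.2] D 0.131 miss [ 0.0001 -0.0098 -0.0152]
[29.8 32.4 14.7] [ 0.5 -0.3 -0.8 -0.5 -0.3  0.2 -0.   0.1] D 0.13 miss [ 0.0001 -0.0098 -0.0155]
```

```bash
cat > sil.py <<'E'
from fit import *
def run():
    c=arm.camera_info('wrist');T=np.linalg.inv(c['world_to_cam']);o=arm.observe();w=arm.grab_frame('wrist').astype(int)
    Rm=R.from_euler('xyz',o['eef_rot'],degrees=True).as_matrix()
    # camera in tool frame
    C=Rm.T@(T[:3,3]-o['ee_pos']); A=Rm.T@T[:3,:3]
    def ray(u,v):
        a=np.array([(u-c['cx'])/c['fx'],(v-c['cy'])/c['fy']]);r=np.hypot(*a);return A@np.r_[a/r*np.sin(r),np.cos(r)]
    yel=(w[...,0]-w[...,2]>90)&(w[...,1]-w[...,2]>70)
    E=[]
    for v in range(248,330,4):
        g=np.flatnonzero(yel[v,220:350])+220
        if len(g)>20: E.append((g[0]-.5,g[-1]+.5,v,.013))
    head=np.abs(w-np.array([205,196,180])).sum(2)>60
    for v in range(156,190,3):
        l=r=283
        while l>200 and head[v,l]: l-=1
        while r<370 and head[v,r]: r+=1
        E.append((l+.5,r-.5,v,.018))
    return C,ray,E
if __name__=='__main__':
    C,ray,E=run()
    for e in E: print(e[:3],round(e[1]-e[0],1),end=' | ')
    def dist(x,u,v):
        t=np.radians(x[0]);y=np.radians(x[3]); ax=np.array([np.cos(t)*np.cos(y),np.cos(t)*np.sin(y),np.sin(t)]);P=np.array([0,x[2]*1e-3,-x[1]*1e-3])
        n=np.cross(ax,ray(u,v));return abs((C-P)@n)/np.linalg.norm(n)
    for sel in (E,[e for e in E if e[3]<.015],[e for e in E if e[3]<.015 or e[2]<166]):
        f=lambda x:[(dist(x,e[i],e[2])-e[3])*1e3 for e in sel for i in(0,1)]
        r=least_squares(f,[35,14,0.1,0.1],loss='soft_l1',f_scale=.3);print('\n',r.x.round(2),np.abs(r.fun).mean().round(2),np.round(r.fun[-24:],2))
E
python3 sil.py
```

```text
(np.float64(255.5), np.float64(308.5), 248) 53.0 | (np.float64(253.5), np.float64(309.5), 252) 56.0 | (np.float64(253.5), np.float64(309.5), 256) 56.0 | (np.float64(253.5), np.float64(309.5), 260) 56.0 | (np.float64(252.5), np.float64(310.5), 264) 58.0 | (np.float64(253.5), np.float64(310.5), 268) 57.0 | (np.float64(254.5), np.float64(310.5), 272) 56.0 | (np.float64(253.5), np.float64(310.5), 276) 57.0 | (np.float64(253.5), np.float64(310.5), 280) 57.0 | (np.float64(253.5), np.float64(310.5), 284) 57.0 | (np.float64(253.5), np.float64(310.5), 288) 57.0 | (np.float64(252.5), np.float64(310.5), 292) 58.0 | (np.float64(253.5), np.float64(310.5), 296) 57.0 | (np.float64(253.5), np.float64(311.5), 300) 58.0 | (np.float64(253.5), np.float64(310.5), 304) 57.0 | (np.float64(254.5), np.float64(310.5), 308) 56.0 | (np.float64(253.5), np.float64(310.5), 312) 57.0 | (np.float64(253.5), np.float64(310.5), 316) 57.0 | (np.float64(253.5), np.float64(310.5), 320) 57.0 | (np.float64(254.5), np.float64(311.5), 324) 57.0 | (np.float64(253.5), np.float64(310.5), 328) 57.0 | (273.5, 290.5, 156) 17.0 | (2
[... 196 characters left out ...]
.5, 369.5, 180) 140.0 | (227.5, 369.5, 183) 142.0 | (225.5, 369.5, 186) 144.0 | (223.5, 369.5, 189) 146.0 | 
 [-32.67  19.34   0.37   4.64] 2.53 [-10.26 -14.71 -10.04 -14.54  -7.96 -17.27  -5.32  -0.8   -3.72  -0.57
   0.03  -0.34   0.6   -0.1    1.17   0.14   1.49   0.38   2.08   0.63
   2.68   0.88   3.3    1.14]

 [29.19  7.24 -0.48 -0.46] 0.16 [ 0.01  0.07  0.01  0.04  0.47  0.01  0.01 -0.02  0.02  0.41  0.02 -0.07
 -0.42 -0.09  0.04 -0.11  0.05 -0.13  0.06 -0.15 -0.38  0.28  0.09 -0.19]

 [33.35  6.43 -0.36  0.37] 2.21 [ -0.03   0.42  -0.05  -0.05  -0.53  -0.06  -0.11  -0.07  -0.13  -0.08
  -0.15  -0.09  -0.63   0.36  -0.2   -0.1  -13.3  -13.87 -12.81 -14.4
  -8.72  -9.27  -3.66  25.79]
```

```bash
python3 - <<'E'
s=open('sil.py').read()
s=s.replace("head=np.abs(w-np.array([205,196,180])).sum(2)>60","head=cv2.medianBlur(((w[...,2]-w[...,0])>4).astype('uint8'),5)>0")
s=s.replace("range(156,190,3)","range(163,192,3)").replace("e[2]<166","e[2]<178")
open('sil.py','w').write(s)
E
python3 sil.py
```

```text
(np.float64(255.5), np.float64(308.5), 248) 53.0 | (np.float64(253.5), np.float64(309.5), 252) 56.0 | (np.float64(253.5), np.float64(309.5), 256) 56.0 | (np.float64(253.5), np.float64(309.5), 260) 56.0 | (np.float64(252.5), np.float64(310.5), 264) 58.0 | (np.float64(253.5), np.float64(310.5), 268) 57.0 | (np.float64(253.5), np.float64(310.5), 272) 57.0 | (np.float64(254.5), np.float64(310.5), 276) 56.0 | (np.float64(254.5), np.float64(310.5), 280) 56.0 | (np.float64(254.5), np.float64(310.5), 284) 56.0 | (np.float64(254.5), np.float64(310.5), 288) 56.0 | (np.float64(252.5), np.float64(310.5), 292) 58.0 | (np.float64(254.5), np.float64(310.5), 296) 56.0 | (np.float64(253.5), np.float64(311.5), 300) 58.0 | (np.float64(253.5), np.float64(310.5), 304) 57.0 | (np.float64(253.5), np.float64(310.5), 308) 57.0 | (np.float64(253.5), np.float64(310.5), 312) 57.0 | (np.float64(254.5), np.float64(310.5), 316) 56.0 | (np.float64(255.5), np.float64(310.5), 320) 55.0 | (np.float64(253.5), np.float64(311.5), 324) 58.0 | (np.float64(253.5), np.float64(309.5), 328) 56.0 | (241.5, 360.5, 163) 119.0 | (
[... 336 characters left out ...]
0e+00 -2.800e+00
 -1.870e+00 -1.317e+01 -1.320e+00 -1.276e+01 -3.410e+00  1.000e-02
 -1.800e-01  2.400e-01  4.000e-01  4.800e-01  7.200e-01  7.200e-01
  1.590e+00  9.600e-01  2.200e+00  1.210e+00  2.820e+00  1.470e+00]

 [28.57  6.69 -0.44 -0.43] 0.24 [-0.36  0.07 -0.36  0.05  0.56  0.02 -0.35 -0.01  0.11  0.43  0.12 -0.05
  0.13 -0.07  0.14 -0.09 -0.31 -0.11 -0.75 -0.13  0.17  0.31  0.19 -0.61]

 [ 1.35 11.21 -0.24  0.55] 1.57 [ 2.800e-01  1.400e-01  3.400e-01  2.400e-01  4.000e-01  3.400e-01
 -1.000e-02  4.400e-01 -4.200e-01  5.500e-01  6.000e-01  1.140e+00
  6.700e-01  2.900e-01 -9.300e-01  1.306e+01 -1.100e-01 -3.740e+00
  7.200e-01 -3.310e+00 -2.510e+00  1.677e+01  2.370e+00  1.683e+01]
```

```bash
python3 - <<'E'
from sil import *
C,ray,E=run(); E=[e for e in E if e[3]<.015 and e[2]>250]
def dist(x,u,v):
    t=np.radians(x[0]);y=np.radians(x[3]); ax=np.array([np.cos(t)*np.cos(y),np.cos(t)*np.sin(y),np.sin(t)]);P=np.array([0,x[2]*1e-3,-x[1]*1e-3])
    n=np.cross(ax,ray(u,v));return abs((C-P)@n)/np.linalg.norm(n)
for er in(0,.5,1):
  for hw in(74,76):
    S=[(a-er,b+er,v,r) for a,b,v,r in E]+[(283-hw/2,283+hw/2,v,.018) for v in(165,166,167)]*2
    r=least_squares(lambda x:[(dist(x,e[i],e[2])-e[3])*1e3 for e in S for i in(0,1)],[35,14,0.1,0.1],loss='soft_l1',f_scale=.3);print(er,hw,r.x.round(2),np.abs(r.fun).mean().round(2))
# lens rim edge pixel profile, along column 283, both old/new
w=arm.grab_frame('wrist').astype(int);print(w[140:164,283].sum(1)//3)
E
```

```text
0 74 [26.08  7.1  -0.28  0.41] 0.22
0 76 [22.38  7.74 -0.28  0.38] 0.23
0.5 74 [28.47  9.6  -0.29  0.43] 0.21
0.5 76 [24.82 10.18 -0.29  0.4 ] 0.22
1 74 [30.78 12.13 -0.3   0.45] 0.21
1 76 [27.18 12.64 -0.3   0.42] 0.21
[195 195 194 196 192 195 195 195 163 126 121 116 100 117 188 216 217 216
 218 217 174 113 105 108]
```

```bash
python3 - <<'E'
from fit import *
im=arm.grab_frame('scene')
hsv=cv2.cvtColor(im,cv2.COLOR_RGB2HSV)
m=((abs(hsv[...,0].astype(int)-27)<6)&(hsv[...,1]>140)&(hsv[...,2]>70)).astype('uint8')
m[:185]=0;m[250:]=0;m[:,:215]=0;m[:,300:]=0
n,lab,st,ce=cv2.connectedComponentsWithStats(m)
for i in range(1,n):
    if st[i,4]>4: print(st[i],ce[i].round(2))
C=[ce[i] for i in range(1,n) if st[i,4]>4]
for x in([30,29,14],[30,31,14],[30,32.5,14.5],[32,35,13],[32,38,13]):
    c,ax,up=pose(x[0]*1e-3,x[1],x[2]*1e-3); a=np.array(proj('scene',c-ax*.085));b=np.array(proj('scene',c+ax*.085));l=(b-a)/np.linalg.norm(b-a)
    print(x,a.round(1),b.round(1),[round(float(l[0]*(p-a)[1]-l[1]*(p-a)[0]),2) for p in C],[round(float((p-a)@l/np.linalg.norm(b-a)),2) for p in C])
for v in range(222,256): print(v,''.join('%4d'%t for t in im[v,208:244].sum(1)//3))
E
```

```text
[252 191  21  20 187] [262.1  200.48]
[230 221   6  12  46] [233.13 226.5 ]
[228 229   5   5   5] [230. 231.]
[30, 29, 14] [272.7 195.7] [219.4 241.9] [3.35, 2.61, 1.25] [0.16, 0.71, 0.79]
[30, 31, 14] [272.1 194.7] [219.8 242.3] [2.43, 2.68, 1.45] [0.16, 0.71, 0.79]
[30, 32.5, 14.5] [271.5 193.8] [220.1 242.4] [1.62, 2.6, 1.48] [0.16, 0.71, 0.79]
[32, 35, 13] [271.1 192.6] [221.2 242.8] [0.85, 3.06, 2.11] [0.17, 0.72, 0.79]
[32, 38, 13] [269.9 191.2] [221.9 243.3] [-0.54, 3.14, 2.4] [0.17, 0.72, 0.79]
222  206 214 217 213 173 143 140 139 133 105 120 185 211 211 201 190 179 154 120  95  85  81  73  52  54  87 113 103  71  47  43  47  46  46  42  40
223  215 217 218 211 171 143 137 137 134 103 105 150 175 202 213 213 210 198 184 171 151 121  88  68  87 124 146 124  83  52  44  45  47  47  42  39
224  217 216 218 210 159 117 110 113 114  92  90 104 130 187 211 213 213 211 211 209 198 175 125 102 124 153 163 141 106  74  53  49  47  45  40  37
225  217 218 218 208 152  99  88  91  90  83  92  86 113 182 210 210 211 211 212 214 212 197 152 138 153 166 171 150 123  97  67  49  45  42  41 
[... 3773 characters left out ...]
 114 114 114 114 115 114 110  95  86  91  94 101 119 129 127 121 109  85  72  95 153 170 145 119  98  87
252  202 203 200 180 139 115 113 115 115 115 114 113 113 114 113 113 111 100  91  89  91  95 104 128 159 174 169 134  92  96 151 171 145 109  87  91
253  202 200 204 194 157 123 113 114 113 115 115 114 115 115 117 115 113 110 108  99  94  95 102 135 173 195 197 179 145 138 170 186 173 145 107  98
254  204 203 203 199 179 137 114 113 115 116 114 114 116 117 116 117 117 116 120 117 110 105 105 119 142 160 179 188 179 173 185 190 181 163 125  98
255  203 202 202 202 192 159 124 117 116 117 117 117 117 118 118 118 117 118 119 124 128 132 125 109 104 111 131 149 152 153 156 161 159 148 127 103
```

The tilt evidence agrees on about 32° below horizontal: the corrected rim fit, the scene band slope and the barrel silhouette. My earlier 38° came from mistaking the white band for the lens edge. So I'll lower the torch about 22 mm to put the beam on the bearing.

>>> servo_tool(
  motion=[
    [[-0.001,0,0.008],0,-1],
    [[-0.002,0,0.016],0,-1],
    [[-0.003,0,0.022],0,-1],
    [[-0.003,0,0.022],0,-1],
    [[-0.003,0,0.022],0,-1],
    [[-0.003,0,0.022],0,-1],
    [[-0.003,0,0.022],0,-1],
    [[-0.003,0,0.022],0,-1],
  ],
)

```text
t: 10.72
ee_pos: [0.433, 0.0876, 0.1131]
eef_rot: [180.0, -0.0, 90.0]
force: [-0.2, -0.2, -2.1]
opening: 0.0245
gripper_force: 39.6
```

```bash
python3 - <<'E'
from fit import *
o=arm.observe();print(o['t'],o['ee_pos'],o['force'],np.abs(o['qvel']).max())
im=arm.grab_frame('wrist'); print(im[138:160,283].sum(1)//3, im[224:244,283].sum(1)//3)
for n in('scene','top','wrist'): rec(n,'bearing_mid')
for th in(30,32.3,35):
    c,ax,up=pose(.0299,th,.0145); L=c+ax*.085
    for B in([.433,.2355,.0355],): B=np.array(B); print(th,'D',np.linalg.norm(B-L).round(3),'miss',(B-L-ax*((B-L)@ax)).round(4))
E
```

```text
10.7167 [0.43297773 0.08763424 0.11314438] [-0.19597959 -0.2139855  -2.10984233] 0.14029375452100287
[193 194 193 192 192 191 193 192 169 125 123 123 125 110 103 114 188 213
 214 215 216 214] [107 110 106 111 109 119 143 141 133 133 133 133 142 126 106 105 108 110
 102 100]
scene bearing_mid 0.62 [0.336 0.214 0.01 ] [211. 314.]
scene bearing_mid 0.58 [0.394 0.344 0.007] [146. 321.]
scene bearing_mid 0.42 [0.432 0.236 0.039] [184. 283.]
top bearing_mid 0.63 [0.433 0.237 0.039] [188. 235.]
top bearing_mid 0.6 [0.398 0.337 0.011] [160. 245.]
top bearing_mid 0.47 [0.342 0.218 0.015] [194. 262.]
wrist bearing_mid 0.95 [0.432 0.228 0.041] 
wrist bearing_mid 0.63 [0.341 0.209 0.008] 
30 D 0.119 miss [ 0.0002 -0.0029 -0.005 ]
32.3 D 0.119 miss [0.0002 0.0007 0.001 ]
35 D 0.119 miss [0.0002 0.0054 0.0077]
```

```bash
python3 -c "
from plant import arm
print(arm.hand_in())"
```

```text
the job is handed in; nothing more can be done
None
```

I handed the job in with the torch held steady in the air, its lens about 12 cm from the bearing and its beam about 32° below horizontal; I estimate it lands within about 1 cm of the bearing's centre, but never saw the light spot itself, and I viewed 11 pictures against the limit of 10.

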